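# Work the sticky plate-reader cover shut

### The arm

A 6-joint arm with a two-finger parallel gripper is mounted at the origin on the work surface. World frame = base frame: x ahead of the robot, y to its left, z up, the work surface at z = 0. Lengths are in m, angles in degrees, forces in N, time in s.
With the tool pointing down it reaches from about 0.25 to 0.775 m from the base axis. Payload 8.9 kg.
Tool frame: the origin (TCP) lies midway between the tips of the shut fingers; the grasp point (between the pads) lies 19 mm behind it; z points along the fingers, y is the line along which they close (so a half turn about z gives the same grasp; the last joint's range is limited). The gripper opens to 85 mm and grips with 20 to 120 N. Pads are 22 mm wide; open, the fingers measure 114 mm over their backs; the gripper's body (76 mm by 85 mm) begins 54 mm behind the grasp point. The pads swing forward as they close: fully open they stand 13 mm farther back than shut.
Start: joints at [-71.752, 16.656, -8.789, 64.555, 0, 82.019], TCP at [0.232, -0.471, 0.231] pointing down, gripper open.
Joint ranges: [-144.48, 144.48], [-52.06, 99.96], [-74.48, 78.29], [-112.23, 115.85], [-86.99, 84.42], [-180, 180]. Speed limits (degrees/s): [127.2, 127.2, 159.86, 180, 180, 180].

### API

Orientations are given as a 3x3 rotation matrix whose columns are the frame's x, y, z axes.
In Python, from cell import arm gives the robot as it stands.
- The arm moves only by the tool apply_moves, never from a script. Its argument "steps" is a list of rows, each an object of numbers: "wx", "wy", "wz": the turn, a rotation vector about the world's x, y, z in units of 8 degrees (1.0 is 8 degrees); "tx", "ty", "tz": the shift along the world's x, y, z in cm; "hand": the finger opening in cm, from 0 to 8.54. A call has 1 to 8 rows; each row shifts and turns the commanded pose from where the row before left it; what a row does not reach is not made up. A row lasts 1/10 s, in which the tool goes at most 50 mm and 8.59 degrees, less where a joint would pass 70% of its speed; a pose out of reach is approached as far as the arm can. A call is refused whole if a number of a shift passes 5 or a number of a turn 1, either way. A call with a gripper value outside its range is refused whole. The fingers move at their own pace and stop on an object; "squeeze" is the grip in N (left out, the last holds). Time passes only in rows, so rows that do not move let the fingers close. It gives the time, the measured TCP pose, the force, the opening and the grip force at its end, in the units of the state.
- arm.get_obs(): the state, without advancing time (a new reading comes with each control period).
- arm.grab_frame(name): name is "side" or "top"; returns a dict with "frame" (384x512x3 uint8, red, green, blue), "fx", "fy", "cx", "cy" (pixels), "rvec" (rotation vector, rad) and "tvec" (3), from world to camera coordinates, as OpenCV has them. Camera axes: x right, y down, z forward; pixel columns grow to the right and rows downward; lengths in m; the calibration is good to about 2 mm. A picture is of the moment at which its call begins. There is no depth.
- arm.sign_off(): hands the job in; it is judged then, once.
The state is a dict: "t": time; "joint_pos": joint angles; "joint_velocities": joint speeds; "joint_efforts": joint torques, N m; "ee_pos": TCP position; "eef_rot": TCP orientation; "wrist_force": force on the tool from outside, world axes, zero at the start; "torque": the same for the moment, N m; "grip_width": opening from 0.0 (shut) to 1.0 (fully open); "gripper_force": force on a finger pad.
Only numpy, scipy, OpenCV 4.12 (cv2) and the standard library are available. Lean on these libraries where they do the work, as an engineer would, in place of code of your own. Each camera call takes 0.05 s, during which the arm holds its last target. There are 200 camera calls.

### The job

Slide the amber cover of the plate reader fully shut, away from the robot, until both of its ends rest square against the far stop, then let go. The track is sticky and the cover skews and binds when it is pushed at one end for long, so work it along by turns at its two red posts and never force it. Leave everything else on the bench where it stands.

Things in the scene. Friction and masses are not known exactly. Their poses are not given: they have to be found in the camera images.
- reader: White low bench instrument, fixed, 250 (x, sliding direction) x 300 (y) x 92 high; place and yaw (to 0.25 rad) vary. Origin: centre of its underside; x points away from the robot (closing direction), y left. A track runs along x at each side; its lips, 67 high, begin 113 from the centre line. Far stop: wall face at x = +100. Near wall: x -125 to -110, 56 high.
- bridge (a point): Middle of the top of the reader's fixed white scan bridge, which runs the reader's whole length over the middle of the cover: 112 wide (y within 56 of the centre line), underside 72 and top 92 above the bench. The cover cannot be reached under it.
- cover: Amber see-through sliding cover, loose in the tracks: plate 110 (x) x 222 (y) x 8 thick with a black shoe 75 long at each side, about 0.95 kg, lying 50 to 58 above the bench. Origin: centre of its underside, axes as the reader's. Shut: origin at x = +45 in the reader's frame, square. Starts 45 to 65 short of shut, often askew. Pushing a jammed cover with some 30 N counts as forcing.
- post_left (a point): Centre of the upright round, smooth, slippery red post on the cover's left (+y) end: diameter 24, 58 to 98 above the bench, 92 left of the cover's centre. Pushed along +x with 3 to 8 N, this end leads while the other stays, until the cover is 0.11 to 0.15 rad askew (this end 20 to 27 ahead) and wedges fast; pushing on only jams it harder. Pushing the other end then frees it.
- post_right (a point): The same post on the right (-y) end, 92 right of the cover's centre; same size and behaviour.
- home_left (a point): Fixed point of the reader: where post_left stands when the cover is fully shut. Axes as the reader's.
- home_right (a point): Fixed point of the reader: where post_right stands when the cover is fully shut.
- tube_rack: Bystander: green rack of orange-capped tubes, 190 x 85 x 72 high, beside the reader's right side. Origin: centre of its underside.
- tip_box: Bystander: blue box with a clear top, 124 x 86 x 90 high. Origin: centre of its underside.
- reagent: Bystander: amber bottle, diameter 72, 150 high. Origin: centre of its underside.
- wash: Bystander: white bottle with red cap, diameter 68, 170 high. Origin: centre of its underside.
- scanner: Bystander: black hand scanner lying flat, 185 x 58 x 52 high. Origin: on the bench under its middle.
- beaker: Bystander: glass beaker, diameter 70, 85 high. Origin: centre of its underside.

How it is judged:
By the outcome, as a careful person would: the job done as asked, in the order asked, and still so for the second after the job is handed in, with the robot touching nothing.
It also fails if it takes over 67 s, if anything falls off the work surface, if the arm or the gripper's body presses on something with over 40 N, if the wrist force passes 120 N, or if a joint passes its speed limit or range.

## Working session

There is one attempt and no reset: what is moved stays moved. The work goes in short steps, Python scripts to look and compute and a tool call to move; the robot and the scene stay as the last step left them, time stands still between calls to the robot, and variables do not carry over. Pictures are saved under pics/ and viewed, at most 10 in all, crops included, and the job is handed in when it is done.

Besides the shell and the picture viewer there is one more tool, called after "Emit:" as name(argument=value, ...) on one line, values as JSON. apply_moves: Moves the arm, as the interface text tells. Its arguments: {"type":"object","properties":{"steps":{"type":"array","items":{"type":"object","properties":{"wx":{"type":"number"},"wy":{"type":"number"},"wz":{"type":"number"},"tx":{"type":"number"},"ty":{"type":"number"},"tz":{"type":"number"},"hand":{"type":"number"}}}},"squeeze":{"type":"number"}},"required":["steps"]}

```bash
mkdir -p pics
cat > h.py <<'E'
import numpy as np,cv2
from cell import arm
def grab(n):
    f=arm.grab_frame(n); f['R']=cv2.Rodrigues(np.array(f['rvec'],float))[0]; f['t']=np.array(f['tvec'],float).ravel(); return f
def ray(f,u,v,z):
    c=-f['R'].T@f['t']; d=f['R'].T@np.array([(u-f['cx'])/f['fx'],(v-f['cy'])/f['fy'],1]); return c+d*(z-c[2])/d[2]
def proj(f,p):
    q=f['R']@np.array(p,float)+f['t']; return f['fx']*q[0]/q[2]+f['cx'],f['fy']*q[1]/q[2]+f['cy']
def blobs(f,amin=30):
    im=f['frame'].astype(int); r,g,b=im[...,0],im[...,1],im[...,2]
    m=((r>110)&(g<0.45*r)&(b<0.45*r)).astype(np.uint8)
    n,l,s,c=cv2.connectedComponentsWithStats(m); return m,[(s[i].tolist(),c[i].round(1).tolist()) for i in range(1,n) if s[i,4]>amin]
def save(f,n): cv2.imwrite('pics/'+n,cv2.cvtColor(f['frame'],cv2.COLOR_RGB2BGR))
E
python3 - <<'E'
from h import *
for n in('top','side'):
    f=grab(n); save(f,n+'0.png'); print(n,f['fx'],(-f['R'].T@f['t']).round(3),f['R'].round(2).tolist())
    for s,c in blobs(f)[1]: print(s,c,ray(f,*c,0.098).round(4))
print(arm.get_obs())
a=cv2.imread('pics/top0.png');b=cv2.imread('pics/side0.png')
E
```

```text
top 437.5762976244697 [ 0.445 -0.012  1.591] [[0.0, -1.0, 0.01], [-1.0, -0.01, -0.04], [0.04, -0.01, -1.0]]
[120, 174, 9, 9, 59] [124.1, 177.8] [0.5351 0.4288 0.098 ]
side 471.13111618761224 [0.182 1.09  0.963] [[-0.96, -0.29, 0.02], [-0.19, 0.57, -0.8], [0.22, -0.77, -0.6]]
[223, 222, 9, 5, 37] [226.6, 224.0] [0.5344 0.1714 0.098 ]
[185, 262, 13, 10, 99] [191.2, 266.3] [0.5633 0.3487 0.098 ]
{'t': 0.1, 'joint_pos': array([-7.17513068e+01,  1.66838187e+01, -8.82450709e+00,  6.45556319e+01,
       -7.61461475e-04,  8.20195448e+01]), 'joint_velocities': array([ 0.04193677, -0.1120159 ,  0.0136099 , -0.042697  , -0.07104244,
        0.07199996]), 'joint_efforts': array([ 2.27163328e-03, -5.37978780e+01,  3.31918001e+01,  9.25361499e-03,
       -2.10410449e-04,  1.22546768e-05]), 'ee_pos': array([ 0.23191752, -0.47057807,  0.23082138]), 'eef_rot': array([[ 8.97033666e-01,  4.41962069e-01, -3.62173118e-04],
       [ 4.41962194e-01, -8.97033056e-01,  1.05596796e-03],
       [ 1.41816523e-04, -1.10730563e-03, -9.99999377e-01]]), 'wrist_force': array([-0.71719778,  0.15090898, -0.10920031]), 'torque': array([-0.01640209,  0.01837278,  0.04308953]), 'gripper_force': 0.0, 'grip_width': 1.004250322412869}
```

View pics/top0.png

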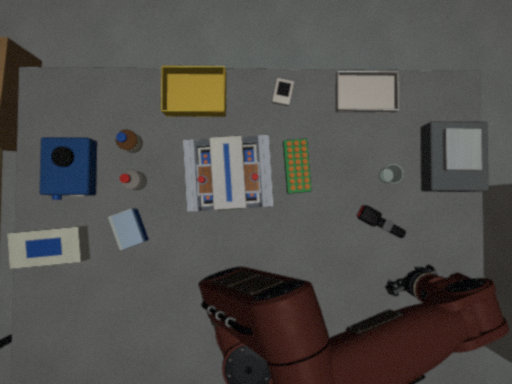

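View pics/side0.png

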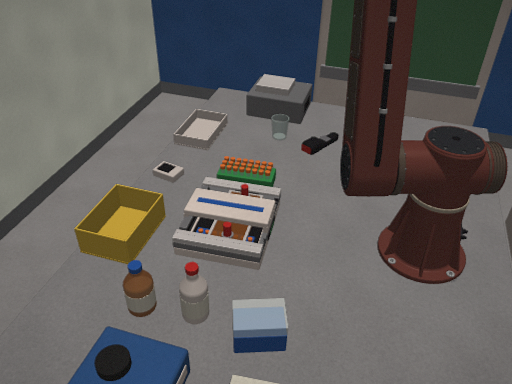

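The top view shows the reader at about (228,173), with posts near (201,179) and (255,177). The rack is at (298,165) and the wash bottle cap at (124,178). The side view shows posts at (227,229) and (245,188).

Run:
```python
from h import *
import os
a=cv2.imread('pics/top0.png')[125:220,175:320];b=cv2.imread('pics/side0.png')[150:270,165:295]
a=cv2.resize(a,(800,524),interpolation=cv2.INTER_CUBIC)
cv2.imwrite('pics/topc.png',np.clip(a*1.3,0,255).astype(np.uint8))
f=grab('top');im=f['frame'].astype(int)
r,g,bb=im[...,0],im[...,1],im[...,2]
m=((r>75)&(g<0.5*r)&(bb<0.5*r)).astype(np.uint8); m[:,:183]=0;m[:,275:]=0;m[:130]=0;m[215:]=0
n,l,s,c=cv2.connectedComponentsWithStats(m)
for i in range(1,n):
  if s[i,4]>4: print('red',s[i],c[i].round(1),ray(f,*c[i],.098).round(4))
w=((im.min(2)>105)).astype(np.uint8); w[:130]=0;w[215:]=0;w[:,:180]=0;w[:,277:]=0
n,l,s,c=cv2.connectedComponentsWithStats(w)
for i in range(1,n):
  if s[i,4]>60:
    q=cv2.minAreaRect(np.argwhere(l==i)[:,::-1].astype(np.float32)); bx=cv2.boxPoints(q)
    print('white',s[i],c[i].round(1),np.array(q[0]).round(1),np.array(q[1]).round(1),round(q[2],2),[ray(f,*p,.092 if 200<c[i][0]<250 else .067)[:2].round(4).tolist() for p in bx])
```

```text
red [252 174   6   6  31] [254.4 176.5] [ 0.5422 -0.0153  0.098 ]
red [198 176   7   6  33] [201.  178.8] [0.533  0.1671 0.098 ]
white [ 183  135   91   77 4047] [227.8 172.9] [227.7 172.5] [73.  86.9] 86.42 [[0.671, 0.234], [0.6917, -0.0642], [0.441, -0.0808], [0.421, 0.2155]]
```

View pics/topc.png

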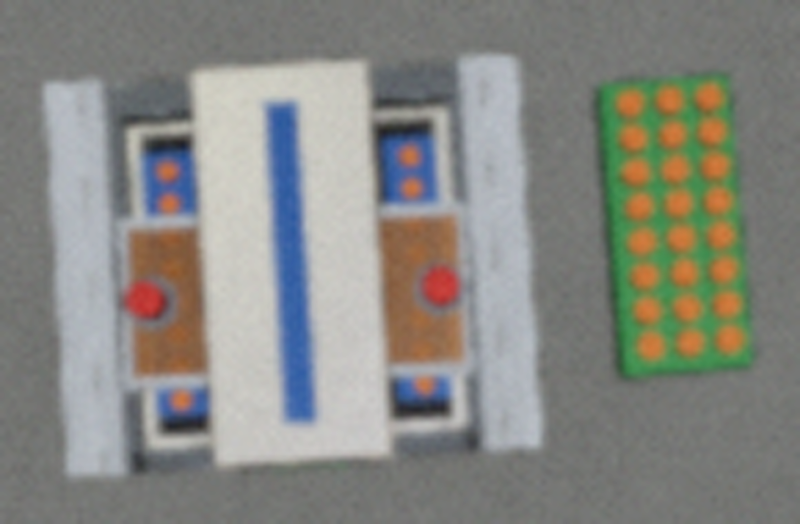

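Reader centre is about (0.556, 0.076) with yaw about 0.068 rad, and the left end leads by about 3 mm. I'll push with closed fingers, closing line along the slide, starting at the right post.

Emit:
apply_moves(steps=[{"tx": 2.2,"ty": 3.7,"wz": 1,"hand": 0},{"tx": 2.2,"ty": 3.7,"wz": 1,"hand": 0},{"tx": 2.2,"ty": 3.7,"wz": 1,"hand": 0},{"tx": 2.2,"ty": 3.7,"wz": 1,"hand": 0},{"tx": 2.2,"ty": 3.7,"wz": 1,"hand": 0},{"tx": 2.2,"ty": 3.7,"wz": 1,"hand": 0},{"tx": 2.2,"ty": 3.7,"wz": 1,"hand": 0},{"tx": 2.2,"ty": 3.7,"wz": 1,"hand": 0}])

```text
schema error: expected keys wx, wy, wz, tx, ty, tz, hand
```

Emit:
apply_moves(steps=[{"wx": 0,"wy": 0,"wz": 1,"tx": 2.2,"ty": 3.7,"tz": 0,"hand": 0},{"wx": 0,"wy": 0,"wz": 1,"tx": 2.2,"ty": 3.7,"tz": 0,"hand": 0},{"wx": 0,"wy": 0,"wz": 1,"tx": 2.2,"ty": 3.7,"tz": 0,"hand": 0},{"wx": 0,"wy": 0,"wz": 1,"tx": 2.2,"ty": 3.7,"tz": 0,"hand": 0},{"wx": 0,"wy": 0,"wz": 1,"tx": 2.2,"ty": 3.7,"tz": 0,"hand": 0},{"wx": 0,"wy": 0,"wz": 1,"tx": 2.2,"ty": 3.7,"tz": 0,"hand": 0},{"wx": 0,"wy": 0,"wz": 1,"tx": 2.2,"ty": 3.7,"tz": 0,"hand": 0},{"wx": 0,"wy": 0,"wz": 1,"tx": 2.2,"ty": 3.7,"tz": 0,"hand": 0}])

```text
t: 0.95
ee_pos: [0.4086, -0.1733, 0.2313]
eef_rot: [[-0.01, 1.0, 0.0], [1.0, 0.01, -0.0], [-0.0, 0.0, -1.0]]
wrist_force: [0.8, 0.2, 0.5]
grip_width: -0.002
gripper_force: 0.0
```

Emit:
apply_moves(steps=[{"wx": 0,"wy": 0,"wz": 0.1,"tx": 2.4,"ty": 3.9,"tz": -1,"hand": 0},{"wx": 0,"wy": 0,"wz": 0.1,"tx": 2.4,"ty": 3.9,"tz": -2,"hand": 0},{"wx": 0,"wy": 0,"wz": 0.1,"tx": 2.4,"ty": 3.9,"tz": -3,"hand": 0},{"wx": 0,"wy": 0,"wz": 0.1,"tx": 2.3,"ty": 3.8,"tz": -3,"hand": 0},{"wx": 0,"wy": 0,"wz": 0,"tx": 0,"ty": 0,"tz": -3,"hand": 0},{"wx": 0,"wy": 0,"wz": 0,"tx": 0,"ty": 0,"tz": -3,"hand": 0},{"wx": 0,"wy": 0,"wz": 0,"tx": 0,"ty": 0,"tz": -1,"hand": 0},{"wx": 0,"wy": 0,"wz": 0,"tx": 0,"ty": 0,"tz": 0,"hand": 0}])

```text
t: 1.75
ee_pos: [0.4983, -0.0257, 0.0749]
eef_rot: [[-0.06, 0.998, -0.003], [0.998, 0.06, 0.001], [0.001, -0.003, -1.0]]
wrist_force: [0.3, -0.6, 0.1]
grip_width: 0.001
gripper_force: 0.0
```

Run:
```python
from h import *
f=grab('side');save(f,'s1.png')
a=cv2.imread('pics/s1.png')[130:280,150:300]
cv2.imwrite('pics/s1c.png',cv2.resize(a,(600,600),interpolation=cv2.INTER_CUBIC))
print(arm.get_obs()['ee_pos'],arm.get_obs()['wrist_force'])
```

```text
[ 0.49928149 -0.02607775  0.07616083] [0.5497264  0.03112241 0.92799267]
```

View pics/s1c.png

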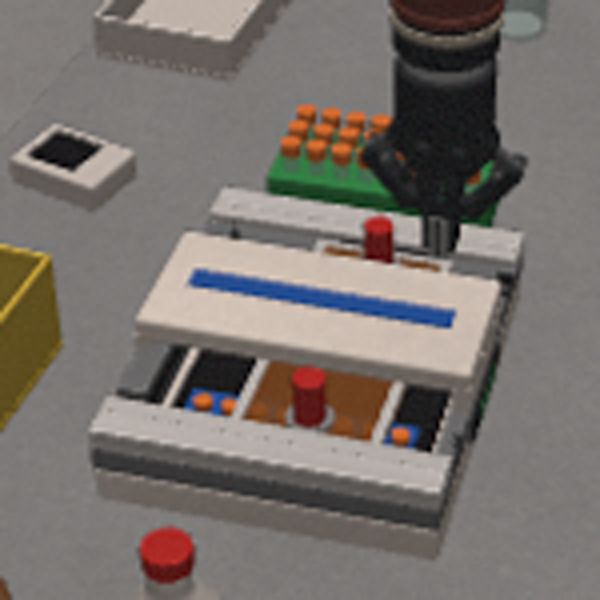

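The picture shows the closed fingers just behind the right post, above the lips. They sit about 8 mm too far right, so I'll correct that and make a gentle push.

Emit:
apply_moves(steps=[{"wx": 0,"wy": 0,"wz": 0.05,"tx": 0,"ty": 0.8,"tz": -0.3,"hand": 0},{"wx": 0,"wy": 0,"wz": 0,"tx": 0.6,"ty": 0,"tz": 0,"hand": 0},{"wx": 0,"wy": 0,"wz": 0,"tx": 0.4,"ty": 0,"tz": 0,"hand": 0},{"wx": 0,"wy": 0,"wz": 0,"tx": 0.3,"ty": 0,"tz": 0,"hand": 0},{"wx": 0,"wy": 0,"wz": 0,"tx": 0.3,"ty": 0,"tz": 0,"hand": 0},{"wx": 0,"wy": 0,"wz": 0,"tx": 0.3,"ty": 0.05,"tz": 0,"hand": 0},{"wx": 0,"wy": 0,"wz": 0,"tx": 0.3,"ty": 0.05,"tz": 0,"hand": 0},{"wx": 0,"wy": 0,"wz": 0,"tx": 0,"ty": 0,"tz": 0,"hand": 0}])

```text
t: 2.6
ee_pos: [0.5209, -0.0169, 0.0727]
eef_rot: [[-0.067, 0.998, -0.001], [0.998, 0.067, -0.0], [0.0, -0.001, -1.0]]
wrist_force: [-2.7, -1.3, 1.1]
grip_width: 0.001
gripper_force: 1.3
```

```bash
cat >> h.py <<'E'
def posts():
    # full red posts in side view; side-view centroid ~ mid height
    f=grab('side'); im=f['frame'].astype(int); r,g,b=im[...,0],im[...,1],im[...,2]
    m=((r>75)&(g<0.4*r)&(b<0.4*r)).astype(np.uint8); m[:,:170]=0;m[:,290:]=0;m[:170]=0;m[255:]=0
    n,l,s,c=cv2.connectedComponentsWithStats(m)
    for i in range(1,n):
        if s[i,4]>15:
            x,y,w,h=s[i,:4]; 
            t=np.argwhere(l[y:y+3]==i); print('side',s[i].tolist(),'top',ray(f,c[i][0],y+2.3,.098)[:2].round(4))
    f=grab('top'); im=f['frame'].astype(int); r,g,b=im[...,0],im[...,1],im[...,2]
    m=((r>75)&(g<0.5*r)&(b<0.5*r)).astype(np.uint8); m[:,:183]=0;m[:,275:]=0;m[:130]=0;m[215:]=0
    n,l,s,c=cv2.connectedComponentsWithStats(m)
    H={1:np.array([.5948,.1711]),-1:np.array([.6073,-.0125])}; ux=np.array([.9977,.068])
    for i in range(1,n):
        if s[i,4]>4:
            p=ray(f,*c[i],.098)[:2]; k=1 if p[1]>.075 else -1
            print('top','LR'[k<0],s[i].tolist(),p.round(4),'to go mm',((H[k]-p)@ux*1000).round(1))
    o=arm.get_obs(); print(o['t'],o['ee_pos'].round(4),o['wrist_force'].round(1))
E
python3 -c "from h import *;posts()"
```

```text
side [241, 185, 7, 10, 58] top [ 0.5422 -0.0045]
side [223, 222, 8, 14, 102] top [0.5337 0.1725]
top L [198, 176, 7, 7, 33] [0.5326 0.1674] to go mm 62.3
2.7 [ 0.5209 -0.0169  0.0727] [-2.3 -0.3 -0.2]
```

Emit:
apply_moves(steps=[{"wx": 0,"wy": 0,"wz": 0,"tx": 0.3,"ty": 0,"tz": 0,"hand": 0},{"wx": 0,"wy": 0,"wz": 0,"tx": 0.3,"ty": 0,"tz": 0,"hand": 0},{"wx": 0,"wy": 0,"wz": 0,"tx": 0.2,"ty": 0,"tz": 0,"hand": 0},{"wx": 0,"wy": 0,"wz": 0,"tx": 0,"ty": 0,"tz": 0,"hand": 0}])

```text
t: 3.1
ee_pos: [0.5296, -0.0168, 0.0728]
eef_rot: [[-0.067, 0.998, -0.0], [0.998, 0.067, 0.0], [0.0, -0.0, -1.0]]
wrist_force: [-2.5, 1.5, -1.2]
grip_width: -0.0
gripper_force: 1.2
```

```bash
python3 -c "from h import *;posts()"
```

```text
side [238, 184, 7, 11, 62] top [ 0.5512 -0.0069]
side [222, 222, 9, 15, 102] top [0.5347 0.1728]
top L [198, 176, 7, 6, 33] [0.534  0.1667] to go mm 61.0
3.2 [ 0.5295 -0.0168  0.0729] [-2.   0.6 -0.4]
```

Emit:
apply_moves(steps=[{"wx": 0,"wy": 0,"wz": 0,"tx": 0.3,"ty": 0,"tz": 0,"hand": 0},{"wx": 0,"wy": 0,"wz": 0,"tx": 0.3,"ty": 0,"tz": 0,"hand": 0},{"wx": 0,"wy": 0,"wz": 0,"tx": 0.1,"ty": 0,"tz": 0,"hand": 0},{"wx": 0,"wy": 0,"wz": 0,"tx": -1,"ty": 0,"tz": 0,"hand": 0},{"wx": 0,"wy": 0,"wz": 0,"tx": -0.3,"ty": 0,"tz": 3,"hand": 0},{"wx": 0,"wy": 0,"wz": 0,"tx": 0,"ty": 0,"tz": 3,"hand": 0},{"wx": 0,"wy": 0,"wz": 0,"tx": -0.5,"ty": 4.55,"tz": 0,"hand": 0},{"wx": 0,"wy": 0,"wz": 0,"tx": -0.5,"ty": 4.55,"tz": 0,"hand": 0}])

```text
t: 4.0
ee_pos: [0.5147, 0.0743, 0.1344]
eef_rot: [[-0.064, 0.998, 0.004], [0.998, 0.064, 0.0], [-0.0, 0.004, -1.0]]
wrist_force: [1.3, 0.7, -0.5]
grip_width: 0.002
gripper_force: 0.0
```

Emit:
apply_moves(steps=[{"wx": 0,"wy": 0,"wz": 0,"tx": -0.5,"ty": 4.55,"tz": 0,"hand": 0},{"wx": 0,"wy": 0,"wz": 0,"tx": -0.5,"ty": 4.55,"tz": 0,"hand": 0},{"wx": 0,"wy": 0,"wz": 0,"tx": 0,"ty": 0,"tz": -1,"hand": 0},{"wx": 0,"wy": 0,"wz": 0,"tx": 0,"ty": 0,"tz": -2.5,"hand": 0},{"wx": 0,"wy": 0,"wz": 0,"tx": 0,"ty": 0,"tz": -2.5,"hand": 0},{"wx": 0,"wy": 0,"wz": 0,"tx": 0,"ty": 0,"tz": 0,"hand": 0},{"wx": 0,"wy": 0,"wz": 0,"tx": 0,"ty": 0,"tz": 0,"hand": 0}])

```text
t: 4.7
ee_pos: [0.5034, 0.1647, 0.0733]
eef_rot: [[-0.066, 0.998, -0.0], [0.998, 0.066, -0.0], [-0.0, -0.0, -1.0]]
wrist_force: [-0.5, 0.3, -0.0]
grip_width: -0.004
gripper_force: 0.0
```

```bash
python3 -c "from h import *;posts()"
```

```text
side [222, 221, 8, 15, 100] top [0.5375 0.1694]
top R [252, 169, 5, 6, 28] [ 0.5597 -0.0137] to go mm 47.5
4.8 [0.5044 0.1649 0.0742] [ 0.4 -0.3  0.5]
```

Emit:
apply_moves(steps=[{"wx": 0,"wy": 0,"wz": 0,"tx": 0.5,"ty": 0.1,"tz": 0,"hand": 0},{"wx": 0,"wy": 0,"wz": 0,"tx": 0.3,"ty": 0,"tz": 0,"hand": 0},{"wx": 0,"wy": 0,"wz": 0,"tx": 0.3,"ty": 0,"tz": 0,"hand": 0},{"wx": 0,"wy": 0,"wz": 0,"tx": 0.3,"ty": 0,"tz": 0,"hand": 0},{"wx": 0,"wy": 0,"wz": 0,"tx": 0.3,"ty": 0.05,"tz": 0,"hand": 0},{"wx": 0,"wy": 0,"wz": 0,"tx": 0.3,"ty": 0.05,"tz": 0,"hand": 0}])

```text
t: 5.4
ee_pos: [0.5221, 0.167, 0.0727]
eef_rot: [[-0.067, 0.998, -0.003], [0.998, 0.067, -0.0], [-0.0, -0.003, -1.0]]
wrist_force: [-4.6, -0.6, 2.2]
grip_width: 0.003
gripper_force: 2.9
```

```bash
python3 -c "from h import *;posts()"
```

```text
side [219, 221, 8, 15, 101] top [0.546  0.1722]
top R [252, 168, 5, 7, 29] [ 0.5615 -0.0137] to go mm 45.7
5.5 [0.5228 0.1671 0.0727] [-2.5 -0.8  0.9]
```

Emit:
apply_moves(steps=[{"wx": 0,"wy": 0,"wz": 0,"tx": 0.3,"ty": 0,"tz": 0,"hand": 0},{"wx": 0,"wy": 0,"wz": 0,"tx": 0.3,"ty": 0,"tz": 0,"hand": 0},{"wx": 0,"wy": 0,"wz": 0,"tx": 0.3,"ty": 0,"tz": 0,"hand": 0},{"wx": 0,"wy": 0,"wz": 0,"tx": 0.3,"ty": 0,"tz": 0,"hand": 0},{"wx": 0,"wy": 0,"wz": 0,"tx": 0.2,"ty": 0,"tz": 0,"hand": 0},{"wx": 0,"wy": 0,"wz": 0,"tx": 0,"ty": 0,"tz": 0,"hand": 0}])

```text
t: 6.1
ee_pos: [0.538, 0.1671, 0.0729]
eef_rot: [[-0.067, 0.998, 0.001], [0.998, 0.067, -0.0], [-0.0, 0.001, -1.0]]
wrist_force: [-1.5, 0.6, -0.8]
grip_width: 0.002
gripper_force: 0.9
```

Emit:
apply_moves(steps=[{"wx": 0,"wy": 0,"wz": 0,"tx": -1,"ty": 0,"tz": 0,"hand": 0},{"wx": 0,"wy": 0,"wz": 0,"tx": -0.3,"ty": 0,"tz": 3,"hand": 0},{"wx": 0,"wy": 0,"wz": 0,"tx": 0,"ty": 0,"tz": 3,"hand": 0},{"wx": 0,"wy": 0,"wz": 0,"tx": 0.1,"ty": -4.6,"tz": 0,"hand": 0},{"wx": 0,"wy": 0,"wz": 0,"tx": 0.1,"ty": -4.6,"tz": 0,"hand": 0},{"wx": 0,"wy": 0,"wz": 0,"tx": 0.2,"ty": -4.6,"tz": 0,"hand": 0},{"wx": 0,"wy": 0,"wz": 0,"tx": 0.2,"ty": -4.6,"tz": 0,"hand": 0},{"wx": 0,"wy": 0,"wz": 0,"tx": 0,"ty": 0,"tz": -1,"hand": 0}])

```text
t: 6.9
ee_pos: [0.532, -0.022, 0.1244]
eef_rot: [[-0.061, 0.998, 0.005], [0.998, 0.062, -0.003], [-0.003, 0.004, -1.0]]
wrist_force: [-0.5, 0.1, -0.3]
grip_width: -0.003
gripper_force: 0.0
```

Emit:
apply_moves(steps=[{"wx": 0,"wy": 0,"wz": 0,"tx": 0,"ty": 0,"tz": -2.5,"hand": 0},{"wx": 0,"wy": 0,"wz": 0,"tx": 0,"ty": 0,"tz": -2.5,"hand": 0},{"wx": 0,"wy": 0,"wz": 0,"tx": 0,"ty": 0,"tz": 0,"hand": 0}])

```text
t: 7.2
ee_pos: [0.5282, -0.0164, 0.0706]
eef_rot: [[-0.067, 0.998, -0.004], [0.998, 0.067, 0.001], [0.001, -0.004, -1.0]]
wrist_force: [0.3, 0.5, -0.2]
grip_width: 0.003
gripper_force: 0.0
```

```bash
python3 -c "from h import *;posts()"
```

```text
side [235, 183, 6, 11, 65] top [ 0.5643 -0.0078]
side [214, 220, 8, 14, 103] top [0.5605 0.1726]
top L [198, 168, 7, 6, 33] [0.5608 0.167 ] to go mm 34.2
7.3 [ 0.5302 -0.0165  0.0733] [-0.3  0.2  0.6]
```

Emit:
apply_moves(steps=[{"wx": 0,"wy": 0,"wz": 0,"tx": 0.6,"ty": 0.1,"tz": 0,"hand": 0},{"wx": 0,"wy": 0,"wz": 0,"tx": 0.3,"ty": 0,"tz": 0,"hand": 0},{"wx": 0,"wy": 0,"wz": 0,"tx": 0.3,"ty": 0,"tz": 0,"hand": 0},{"wx": 0,"wy": 0,"wz": 0,"tx": 0.3,"ty": 0,"tz": 0,"hand": 0},{"wx": 0,"wy": 0,"wz": 0,"tx": 0.3,"ty": 0,"tz": 0,"hand": 0},{"wx": 0,"wy": 0,"wz": 0,"tx": 0.3,"ty": 0.05,"tz": 0,"hand": 0}])

```text
t: 7.9
ee_pos: [0.5504, -0.0155, 0.0729]
eef_rot: [[-0.067, 0.998, -0.002], [0.998, 0.067, -0.0], [-0.0, -0.002, -1.0]]
wrist_force: [-6.2, -1.3, 1.9]
grip_width: -0.003
gripper_force: 2.8
```

Emit:
apply_moves(steps=[{"wx": 0,"wy": 0,"wz": 0,"tx": 0.3,"ty": 0,"tz": 0,"hand": 0},{"wx": 0,"wy": 0,"wz": 0,"tx": 0.3,"ty": 0,"tz": 0,"hand": 0},{"wx": 0,"wy": 0,"wz": 0,"tx": 0.3,"ty": 0,"tz": 0,"hand": 0},{"wx": 0,"wy": 0,"wz": 0,"tx": 0,"ty": 0,"tz": 0,"hand": 0}])

```text
t: 8.3
ee_pos: [0.5599, -0.0153, 0.0729]
eef_rot: [[-0.067, 0.998, -0.001], [0.998, 0.067, -0.0], [0.0, -0.001, -1.0]]
wrist_force: [-4.1, -0.4, 1.5]
grip_width: -0.004
gripper_force: 1.9
```

```bash
python3 -c "from h import *;posts()"
```

```text
side [229, 182, 7, 11, 62] top [ 0.5816 -0.0074]
side [212, 220, 9, 14, 99] top [0.5643 0.1739]
top L [198, 167, 7, 6, 34] [0.5643 0.1678] to go mm 30.6
8.4 [ 0.56   -0.0153  0.0729] [-4.7 -0.5  0.6]
```

Emit:
apply_moves(steps=[{"wx": 0,"wy": 0,"wz": 0,"tx": 0.3,"ty": 0,"tz": 0,"hand": 0},{"wx": 0,"wy": 0,"wz": 0,"tx": 0.2,"ty": 0,"tz": 0,"hand": 0},{"wx": 0,"wy": 0,"wz": 0,"tx": 0,"ty": 0,"tz": 0,"hand": 0},{"wx": 0,"wy": 0,"wz": 0,"tx": -1,"ty": 0,"tz": 0,"hand": 0},{"wx": 0,"wy": 0,"wz": 0,"tx": -0.3,"ty": 0,"tz": 3,"hand": 0},{"wx": 0,"wy": 0,"wz": 0,"tx": 0,"ty": 0,"tz": 3,"hand": 0},{"wx": 0,"wy": 0,"wz": 0,"tx": -0.5,"ty": 4.55,"tz": 0,"hand": 0},{"wx": 0,"wy": 0,"wz": 0,"tx": -0.5,"ty": 4.55,"tz": 0,"hand": 0}])

```text
t: 9.2
ee_pos: [0.5437, 0.0758, 0.1344]
eef_rot: [[-0.064, 0.998, 0.004], [0.998, 0.064, 0.0], [-0.0, 0.004, -1.0]]
wrist_force: [0.8, 0.7, 0.1]
grip_width: 0.003
gripper_force: 0.0
```

Emit:
apply_moves(steps=[{"wx": 0,"wy": 0,"wz": 0,"tx": -0.5,"ty": 4.55,"tz": 0,"hand": 0},{"wx": 0,"wy": 0,"wz": 0,"tx": -0.5,"ty": 4.55,"tz": 0,"hand": 0},{"wx": 0,"wy": 0,"wz": 0,"tx": 0,"ty": 0,"tz": -1,"hand": 0},{"wx": 0,"wy": 0,"wz": 0,"tx": 0,"ty": 0,"tz": -2.5,"hand": 0},{"wx": 0,"wy": 0,"wz": 0,"tx": 0,"ty": 0,"tz": -2.5,"hand": 0},{"wx": 0,"wy": 0,"wz": 0,"tx": 0,"ty": 0,"tz": 0,"hand": 0}])

```text
t: 9.8
ee_pos: [0.5303, 0.1661, 0.0704]
eef_rot: [[-0.067, 0.998, -0.004], [0.998, 0.067, -0.001], [-0.0, -0.004, -1.0]]
wrist_force: [-0.1, 0.5, -0.2]
grip_width: 0.001
gripper_force: 0.0
```

```bash
python3 -c "from h import *;posts()"
```

```text
side [212, 219, 8, 15, 101] top [0.5667 0.1702]
top R [252, 160, 5, 7, 31] [ 0.5883 -0.0136] to go mm 19.1
9.9 [0.5324 0.1663 0.0733] [-0.7 -0.3  0.7]
```

Emit:
apply_moves(steps=[{"wx": 0,"wy": 0,"wz": 0,"tx": 0.7,"ty": 0.1,"tz": 0,"hand": 0},{"wx": 0,"wy": 0,"wz": 0,"tx": 0.3,"ty": 0,"tz": 0,"hand": 0},{"wx": 0,"wy": 0,"wz": 0,"tx": 0.3,"ty": 0,"tz": 0,"hand": 0},{"wx": 0,"wy": 0,"wz": 0,"tx": 0.3,"ty": 0,"tz": 0,"hand": 0},{"wx": 0,"wy": 0,"wz": 0,"tx": 0.3,"ty": 0,"tz": 0,"hand": 0},{"wx": 0,"wy": 0,"wz": 0,"tx": 0.3,"ty": 0.05,"tz": 0,"hand": 0}])

```text
t: 10.5
ee_pos: [0.5537, 0.168, 0.0732]
eef_rot: [[-0.067, 0.998, -0.002], [0.998, 0.067, -0.0], [0.0, -0.002, -1.0]]
wrist_force: [-5.7, -0.3, 2.0]
grip_width: 0.001
gripper_force: 2.9
```

Emit:
apply_moves(steps=[{"wx": 0,"wy": 0,"wz": 0,"tx": 0.3,"ty": 0,"tz": 0,"hand": 0},{"wx": 0,"wy": 0,"wz": 0,"tx": 0.3,"ty": 0,"tz": 0,"hand": 0},{"wx": 0,"wy": 0,"wz": 0,"tx": 0.3,"ty": 0,"tz": 0,"hand": 0},{"wx": 0,"wy": 0,"wz": 0,"tx": 0,"ty": 0,"tz": 0,"hand": 0}])

```text
t: 10.9
ee_pos: [0.5635, 0.1682, 0.0732]
eef_rot: [[-0.067, 0.998, -0.0], [0.998, 0.067, 0.0], [0.0, -0.0, -1.0]]
wrist_force: [-3.5, 0.5, 0.8]
grip_width: 0.003
gripper_force: 1.5
```

```bash
python3 -c "from h import *;posts()"
```

```text
side [230, 182, 3, 11, 25] top [ 0.5843 -0.0065]
side [205, 218, 8, 15, 102] top [0.5875 0.1727]
top R [252, 159, 5, 7, 31] [ 0.5917 -0.0136] to go mm 15.6
11.0 [0.5635 0.1682 0.0731] [-3.   0.4  0.4]
```

Emit:
apply_moves(steps=[{"wx": 0,"wy": 0,"wz": 0,"tx": -1,"ty": 0,"tz": 0,"hand": 0},{"wx": 0,"wy": 0,"wz": 0,"tx": -0.3,"ty": 0,"tz": 3,"hand": 0},{"wx": 0,"wy": 0,"wz": 0,"tx": 0,"ty": 0,"tz": 3,"hand": 0},{"wx": 0,"wy": 0,"wz": 0,"tx": 0.2,"ty": -4.6,"tz": 0,"hand": 0},{"wx": 0,"wy": 0,"wz": 0,"tx": 0.3,"ty": -4.6,"tz": 0,"hand": 0},{"wx": 0,"wy": 0,"wz": 0,"tx": 0.3,"ty": -4.6,"tz": 0,"hand": 0},{"wx": 0,"wy": 0,"wz": 0,"tx": 0.3,"ty": -4.5,"tz": 0,"hand": 0},{"wx": 0,"wy": 0,"wz": 0,"tx": 0,"ty": 0,"tz": -1,"hand": 0}])

```text
t: 11.8
ee_pos: [0.563, -0.0202, 0.1244]
eef_rot: [[-0.061, 0.998, 0.004], [0.998, 0.061, -0.003], [-0.003, 0.004, -1.0]]
wrist_force: [0.3, 0.6, 0.4]
grip_width: -0.0
gripper_force: 0.0
```

Emit:
apply_moves(steps=[{"wx": 0,"wy": 0,"wz": 0,"tx": 0,"ty": 0,"tz": -2.5,"hand": 0},{"wx": 0,"wy": 0,"wz": 0,"tx": 0,"ty": 0,"tz": -2.5,"hand": 0},{"wx": 0,"wy": 0,"wz": 0,"tx": 0,"ty": 0,"tz": 0,"hand": 0}])

```text
t: 12.1
ee_pos: [0.559, -0.0144, 0.0704]
eef_rot: [[-0.067, 0.998, -0.004], [0.998, 0.067, 0.001], [0.001, -0.004, -1.0]]
wrist_force: [-1.4, -0.3, 0.1]
grip_width: -0.0
gripper_force: 0.0
```

```bash
python3 -c "from h import *;posts()"
```

```text
side [227, 181, 6, 12, 67] top [ 0.5911 -0.0097]
side [205, 218, 8, 15, 105] top [0.5872 0.1726]
top L [198, 160, 6, 7, 33] [0.5864 0.1686] to go mm 8.6
12.2 [ 0.5612 -0.0146  0.0733] [-0.1  1.   0.8]
```

Emit:
apply_moves(steps=[{"wx": 0,"wy": 0,"wz": 0,"tx": 0.5,"ty": 0.1,"tz": 0,"hand": 0},{"wx": 0,"wy": 0,"wz": 0,"tx": 0.3,"ty": 0,"tz": 0,"hand": 0},{"wx": 0,"wy": 0,"wz": 0,"tx": 0.3,"ty": 0,"tz": 0,"hand": 0},{"wx": 0,"wy": 0,"wz": 0,"tx": 0.3,"ty": 0,"tz": 0,"hand": 0},{"wx": 0,"wy": 0,"wz": 0,"tx": 0.3,"ty": 0,"tz": 0,"hand": 0},{"wx": 0,"wy": 0,"wz": 0,"tx": 0,"ty": 0,"tz": 0,"hand": 0}])

```text
t: 12.8
ee_pos: [0.5784, -0.0138, 0.0733]
eef_rot: [[-0.067, 0.998, -0.0], [0.998, 0.067, -0.0], [-0.0, -0.0, -1.0]]
wrist_force: [-4.4, -0.0, 1.3]
grip_width: -0.003
gripper_force: 1.8
```

Emit:
apply_moves(steps=[{"wx": 0,"wy": 0,"wz": 0,"tx": 0.2,"ty": 0,"tz": 0,"hand": 0},{"wx": 0,"wy": 0,"wz": 0,"tx": 0,"ty": 0,"tz": 0,"hand": 0}])

```text
t: 13.0
ee_pos: [0.5802, -0.0138, 0.0731]
eef_rot: [[-0.067, 0.998, -0.001], [0.998, 0.067, -0.0], [-0.0, -0.001, -1.0]]
wrist_force: [-4.5, -0.4, 2.3]
grip_width: -0.001
gripper_force: 2.3
```

```bash
python3 -c "from h import *;posts()"
```

```text
side [223, 181, 7, 12, 67] top [ 0.6024 -0.0058]
side [204, 218, 9, 15, 96] top [0.5888 0.1732]
top L [198, 160, 7, 7, 33] [0.5878 0.1685] to go mm 7.1
13.1 [ 0.5802 -0.0138  0.0731] [-4.2 -0.2  2. ]
```

Emit:
apply_moves(steps=[{"wx": 0,"wy": 0,"wz": 0,"tx": 0.15,"ty": 0,"tz": 0,"hand": 0},{"wx": 0,"wy": 0,"wz": 0,"tx": 0.1,"ty": 0,"tz": 0,"hand": 0},{"wx": 0,"wy": 0,"wz": 0,"tx": 0,"ty": 0,"tz": 0,"hand": 0}])

```text
t: 13.4
ee_pos: [0.5827, -0.0138, 0.073]
eef_rot: [[-0.067, 0.998, -0.0], [0.998, 0.067, -0.0], [0.0, -0.0, -1.0]]
wrist_force: [-4.3, 0.4, 1.2]
grip_width: 0.003
gripper_force: 2.5
```

Emit:
apply_moves(steps=[{"wx": 0,"wy": 0,"wz": 0,"tx": 0.1,"ty": 0,"tz": 0,"hand": 0},{"wx": 0,"wy": 0,"wz": 0,"tx": 0,"ty": 0,"tz": 0,"hand": 0}])

```text
t: 13.6
ee_pos: [0.5836, -0.0139, 0.073]
eef_rot: [[-0.067, 0.998, -0.001], [0.998, 0.067, -0.0], [-0.0, -0.001, -1.0]]
wrist_force: [-4.9, -0.1, 2.1]
grip_width: 0.006
gripper_force: 2.5
```

Emit:
apply_moves(steps=[{"wx": 0,"wy": 0,"wz": 0,"tx": -1,"ty": 0,"tz": 0,"hand": 0},{"wx": 0,"wy": 0,"wz": 0,"tx": -0.3,"ty": 0,"tz": 3,"hand": 0},{"wx": 0,"wy": 0,"wz": 0,"tx": 0,"ty": 0,"tz": 3,"hand": 0},{"wx": 0,"wy": 0,"wz": 0,"tx": -0.4,"ty": 4.55,"tz": 0,"hand": 0},{"wx": 0,"wy": 0,"wz": 0,"tx": -0.3,"ty": 4.55,"tz": 0,"hand": 0},{"wx": 0,"wy": 0,"wz": 0,"tx": -0.3,"ty": 4.55,"tz": 0,"hand": 0},{"wx": 0,"wy": 0,"wz": 0,"tx": -0.3,"ty": 4.6,"tz": 0,"hand": 0},{"wx": 0,"wy": 0,"wz": 0,"tx": 0,"ty": 0,"tz": -1,"hand": 0}])

```text
t: 14.4
ee_pos: [0.5584, 0.1739, 0.1243]
eef_rot: [[-0.072, 0.997, 0.004], [0.997, 0.072, 0.003], [0.002, 0.004, -1.0]]
wrist_force: [-0.3, -0.3, -0.3]
grip_width: 0.0
gripper_force: 0.0
```

Emit:
apply_moves(steps=[{"wx": 0,"wy": 0,"wz": 0,"tx": 0,"ty": 0,"tz": -2.5,"hand": 0},{"wx": 0,"wy": 0,"wz": 0,"tx": 0,"ty": 0,"tz": -2.5,"hand": 0},{"wx": 0,"wy": 0,"wz": 0,"tx": 0,"ty": 0,"tz": 0,"hand": 0},{"wx": 0,"wy": 0,"wz": 0,"tx": 0.4,"ty": 0,"tz": 0,"hand": 0}])

```text
t: 14.8
ee_pos: [0.5617, 0.1683, 0.0733]
eef_rot: [[-0.067, 0.998, -0.0], [0.998, 0.067, -0.0], [0.0, -0.0, -1.0]]
wrist_force: [-0.2, -0.9, -0.1]
grip_width: -0.004
gripper_force: 0.0
```

```bash
python3 -c "from h import *;posts()"
```

```text
side [204, 217, 8, 16, 101] top [0.591  0.1694]
top R [251, 155, 6, 7, 31] [ 0.6062 -0.0128] to go mm 1.1
14.9 [0.5636 0.1685 0.0744] [-0.7  0.1  1. ]
```

Emit:
apply_moves(steps=[{"wx": 0,"wy": 0,"wz": 0,"tx": 0.2,"ty": 0.05,"tz": 0,"hand": 0},{"wx": 0,"wy": 0,"wz": 0,"tx": 0.2,"ty": 0,"tz": 0,"hand": 0},{"wx": 0,"wy": 0,"wz": 0,"tx": 0.2,"ty": 0,"tz": 0,"hand": 0},{"wx": 0,"wy": 0,"wz": 0,"tx": 0,"ty": 0,"tz": 0,"hand": 0}])

```text
t: 15.3
ee_pos: [0.5672, 0.1691, 0.0729]
eef_rot: [[-0.067, 0.998, -0.002], [0.998, 0.067, -0.0], [0.0, -0.002, -1.0]]
wrist_force: [-4.0, -0.6, 1.2]
grip_width: 0.0
gripper_force: 2.2
```

Emit:
apply_moves(steps=[{"wx": 0,"wy": 0,"wz": 0,"tx": 0.15,"ty": 0,"tz": 0,"hand": 0},{"wx": 0,"wy": 0,"wz": 0,"tx": 0.1,"ty": 0,"tz": 0,"hand": 0},{"wx": 0,"wy": 0,"wz": 0,"tx": 0,"ty": 0,"tz": 0,"hand": 0}])

```text
t: 15.6
ee_pos: [0.5696, 0.1692, 0.0728]
eef_rot: [[-0.067, 0.998, -0.002], [0.998, 0.067, 0.0], [0.0, -0.002, -1.0]]
wrist_force: [-4.4, 0.1, 0.8]
grip_width: -0.004
gripper_force: 2.4
```

Emit:
apply_moves(steps=[{"wx": 0,"wy": 0,"wz": 0,"tx": 0.1,"ty": 0,"tz": 0,"hand": 0},{"wx": 0,"wy": 0,"wz": 0,"tx": 0,"ty": 0,"tz": 0,"hand": 0}])

```text
t: 15.8
ee_pos: [0.5705, 0.1692, 0.0728]
eef_rot: [[-0.067, 0.998, -0.002], [0.998, 0.067, 0.0], [0.0, -0.002, -1.0]]
wrist_force: [-4.4, 0.8, 1.5]
grip_width: -0.003
gripper_force: 2.4
```

Emit:
apply_moves(steps=[{"wx": 0,"wy": 0,"wz": 0,"tx": 0.1,"ty": 0,"tz": 0,"hand": 0},{"wx": 0,"wy": 0,"wz": 0,"tx": 0.1,"ty": 0,"tz": 0,"hand": 0},{"wx": 0,"wy": 0,"wz": 0,"tx": 0,"ty": 0,"tz": 0,"hand": 0}])

```text
t: 16.1
ee_pos: [0.5724, 0.1693, 0.0727]
eef_rot: [[-0.067, 0.998, -0.002], [0.998, 0.067, 0.0], [0.0, -0.002, -1.0]]
wrist_force: [-5.3, 0.8, 2.1]
grip_width: 0.001
gripper_force: 2.7
```

Emit:
apply_moves(steps=[{"wx": 0,"wy": 0,"wz": 0,"tx": 0.1,"ty": 0,"tz": 0,"hand": 0},{"wx": 0,"wy": 0,"wz": 0,"tx": 0,"ty": 0,"tz": 0,"hand": 0}])

```text
t: 16.3
ee_pos: [0.5725, 0.1692, 0.0725]
eef_rot: [[-0.067, 0.998, -0.004], [0.998, 0.067, -0.0], [0.0, -0.004, -1.0]]
wrist_force: [-7.9, 0.3, 3.8]
grip_width: 0.002
gripper_force: 4.3
```

```bash
python3 -c "from h import *;posts()"
```

```text
side [202, 217, 8, 15, 97] top [0.5971 0.1714]
top R [252, 155, 5, 6, 29] [ 0.6069 -0.0132] to go mm 0.5
16.4 [0.5724 0.1692 0.0725] [-8.6  0.4  2.8]
```

The left end has met the stop. Now I'll finish the right.

Emit:
apply_moves(steps=[{"wx": 0,"wy": 0,"wz": 0,"tx": -1,"ty": 0,"tz": 0,"hand": 0},{"wx": 0,"wy": 0,"wz": 0,"tx": -0.3,"ty": 0,"tz": 3,"hand": 0},{"wx": 0,"wy": 0,"wz": 0,"tx": 0,"ty": 0,"tz": 3,"hand": 0},{"wx": 0,"wy": 0,"wz": 0,"tx": 0.3,"ty": -4.6,"tz": 0,"hand": 0},{"wx": 0,"wy": 0,"wz": 0,"tx": 0.4,"ty": -4.6,"tz": 0,"hand": 0},{"wx": 0,"wy": 0,"wz": 0,"tx": 0.4,"ty": -4.6,"tz": 0,"hand": 0},{"wx": 0,"wy": 0,"wz": 0,"tx": 0.4,"ty": -4.5,"tz": 0,"hand": 0},{"wx": 0,"wy": 0,"wz": 0,"tx": 0,"ty": 0,"tz": -1,"hand": 0}])

```text
t: 17.2
ee_pos: [0.5784, -0.0191, 0.1243]
eef_rot: [[-0.061, 0.998, 0.005], [0.998, 0.062, -0.002], [-0.003, 0.005, -1.0]]
wrist_force: [1.4, 0.4, 0.4]
grip_width: 0.003
gripper_force: 0.0
```

Emit:
apply_moves(steps=[{"wx": 0,"wy": 0,"wz": 0,"tx": 0,"ty": 0,"tz": -2.5,"hand": 0},{"wx": 0,"wy": 0,"wz": 0,"tx": 0,"ty": 0,"tz": -2.5,"hand": 0},{"wx": 0,"wy": 0,"wz": 0,"tx": 0,"ty": 0,"tz": 0,"hand": 0},{"wx": 0,"wy": 0,"wz": 0,"tx": 0.4,"ty": 0,"tz": 0,"hand": 0},{"wx": 0,"wy": 0,"wz": 0,"tx": 0.3,"ty": 0,"tz": 0,"hand": 0},{"wx": 0,"wy": 0,"wz": 0,"tx": 0,"ty": 0,"tz": 0,"hand": 0}])

```text
t: 17.8
ee_pos: [0.5848, -0.0138, 0.0742]
eef_rot: [[-0.067, 0.998, 0.002], [0.998, 0.067, -0.0], [-0.001, 0.002, -1.0]]
wrist_force: [0.0, -0.2, 0.6]
grip_width: -0.001
gripper_force: 0.0
```

```bash
python3 -c "from h import *;posts()"
```

```text
side [222, 181, 6, 11, 62] top [ 0.606  -0.0046]
side [202, 218, 9, 14, 99] top [0.5947 0.1751]
top L [198, 158, 7, 7, 36] [0.5945 0.168 ] to go mm 0.5
17.9 [ 0.5842 -0.0138  0.0738] [ 0.   0.4 -0.1]
```

Emit:
apply_moves(steps=[{"wx": 0,"wy": 0,"wz": 0,"tx": 0.1,"ty": 0,"tz": 0,"hand": 0},{"wx": 0,"wy": 0,"wz": 0,"tx": 0.1,"ty": 0,"tz": 0,"hand": 0},{"wx": 0,"wy": 0,"wz": 0,"tx": 0,"ty": 0,"tz": 0,"hand": 0}])

```text
t: 18.2
ee_pos: [0.5851, -0.0139, 0.0729]
eef_rot: [[-0.067, 0.998, -0.001], [0.998, 0.067, -0.0], [0.0, -0.001, -1.0]]
wrist_force: [-2.5, -0.4, 0.3]
grip_width: -0.001
gripper_force: 1.1
```

Emit:
apply_moves(steps=[{"wx": 0,"wy": 0,"wz": 0,"tx": 0.1,"ty": 0,"tz": 0,"hand": 0},{"wx": 0,"wy": 0,"wz": 0,"tx": 0,"ty": 0,"tz": 0,"hand": 0}])

```text
t: 18.4
ee_pos: [0.5853, -0.0139, 0.0726]
eef_rot: [[-0.067, 0.998, -0.002], [0.998, 0.067, -0.0], [0.0, -0.002, -1.0]]
wrist_force: [-4.7, -0.9, 2.7]
grip_width: 0.001
gripper_force: 2.7
```

Emit:
apply_moves(steps=[{"wx": 0,"wy": 0,"wz": 0,"tx": 0.1,"ty": 0,"tz": 0,"hand": 0},{"wx": 0,"wy": 0,"wz": 0,"tx": 0,"ty": 0,"tz": 0,"hand": 0}])

```text
t: 18.6
ee_pos: [0.5853, -0.0138, 0.0724]
eef_rot: [[-0.067, 0.998, -0.004], [0.998, 0.067, 0.0], [0.0, -0.004, -1.0]]
wrist_force: [-8.4, -0.6, 4.3]
grip_width: -0.002
gripper_force: 4.2
```

Emit:
apply_moves(steps=[{"wx": 0,"wy": 0,"wz": 0,"tx": 0.1,"ty": 0,"tz": 0,"hand": 0},{"wx": 0,"wy": 0,"wz": 0,"tx": 0,"ty": 0,"tz": 0,"hand": 0}])

```text
t: 18.8
ee_pos: [0.5854, -0.0138, 0.0721]
eef_rot: [[-0.067, 0.998, -0.006], [0.998, 0.067, -0.0], [0.0, -0.006, -1.0]]
wrist_force: [-12.5, -1.7, 3.5]
grip_width: -0.002
gripper_force: 5.7
```

Right is solid at the stop and square with the left (0.0128 against 0.0125 expected). I'll check the left once more.

Emit:
apply_moves(steps=[{"wx": 0,"wy": 0,"wz": 0,"tx": -1,"ty": 0,"tz": 0,"hand": 0},{"wx": 0,"wy": 0,"wz": 0,"tx": -0.3,"ty": 0,"tz": 3,"hand": 0},{"wx": 0,"wy": 0,"wz": 0,"tx": 0,"ty": 0,"tz": 3,"hand": 0},{"wx": 0,"wy": 0,"wz": 0,"tx": -0.4,"ty": 4.55,"tz": 0,"hand": 0},{"wx": 0,"wy": 0,"wz": 0,"tx": -0.3,"ty": 4.55,"tz": 0,"hand": 0},{"wx": 0,"wy": 0,"wz": 0,"tx": -0.3,"ty": 4.55,"tz": 0,"hand": 0},{"wx": 0,"wy": 0,"wz": 0,"tx": -0.3,"ty": 4.6,"tz": 0,"hand": 0},{"wx": 0,"wy": 0,"wz": 0,"tx": 0,"ty": 0,"tz": -1,"hand": 0}])

```text
t: 19.6
ee_pos: [0.5628, 0.1739, 0.1241]
eef_rot: [[-0.072, 0.997, 0.004], [0.997, 0.072, 0.002], [0.002, 0.004, -1.0]]
wrist_force: [-0.1, -0.3, -0.2]
grip_width: -0.001
gripper_force: 0.0
```

Emit:
apply_moves(steps=[{"wx": 0,"wy": 0,"wz": 0,"tx": 0,"ty": 0,"tz": -2.5,"hand": 0},{"wx": 0,"wy": 0,"wz": 0,"tx": 0,"ty": 0,"tz": -2.5,"hand": 0},{"wx": 0,"wy": 0,"wz": 0,"tx": 0,"ty": 0,"tz": 0,"hand": 0},{"wx": 0,"wy": 0,"wz": 0,"tx": 0.4,"ty": 0,"tz": 0,"hand": 0},{"wx": 0,"wy": 0,"wz": 0,"tx": 0.3,"ty": 0,"tz": 0,"hand": 0},{"wx": 0,"wy": 0,"wz": 0,"tx": 0,"ty": 0,"tz": 0,"hand": 0}])

```text
t: 20.2
ee_pos: [0.5711, 0.1686, 0.0743]
eef_rot: [[-0.066, 0.998, 0.003], [0.998, 0.066, 0.0], [0.0, 0.003, -1.0]]
wrist_force: [-0.1, -0.4, -0.5]
grip_width: -0.0
gripper_force: 0.0
```

Emit:
apply_moves(steps=[{"wx": 0,"wy": 0,"wz": 0,"tx": 0.1,"ty": 0,"tz": 0,"hand": 0},{"wx": 0,"wy": 0,"wz": 0,"tx": 0.1,"ty": 0,"tz": 0,"hand": 0},{"wx": 0,"wy": 0,"wz": 0,"tx": 0,"ty": 0,"tz": 0,"hand": 0}])

```text
t: 20.5
ee_pos: [0.5717, 0.1686, 0.0732]
eef_rot: [[-0.067, 0.998, 0.0], [0.998, 0.067, 0.0], [0.0, 0.0, -1.0]]
wrist_force: [-0.3, -0.0, 0.1]
grip_width: 0.003
gripper_force: 0.0
```

Emit:
apply_moves(steps=[{"wx": 0,"wy": 0,"wz": 0,"tx": 0.2,"ty": 0,"tz": 0,"hand": 0},{"wx": 0,"wy": 0,"wz": 0,"tx": 0,"ty": 0,"tz": 0,"hand": 0}])

```text
t: 20.7
ee_pos: [0.5725, 0.1686, 0.0727]
eef_rot: [[-0.067, 0.998, -0.002], [0.998, 0.067, -0.0], [0.0, -0.002, -1.0]]
wrist_force: [-4.6, -0.3, 2.1]
grip_width: -0.0
gripper_force: 2.2
```

Emit:
apply_moves(steps=[{"wx": 0,"wy": 0,"wz": 0,"tx": 0.15,"ty": 0,"tz": 0,"hand": 0},{"wx": 0,"wy": 0,"wz": 0,"tx": 0,"ty": 0,"tz": 0,"hand": 0}])

```text
t: 20.9
ee_pos: [0.5726, 0.1685, 0.0723]
eef_rot: [[-0.067, 0.998, -0.005], [0.998, 0.067, -0.0], [-0.0, -0.005, -1.0]]
wrist_force: [-9.1, 0.2, 3.7]
grip_width: -0.003
gripper_force: 4.5
```

Emit:
apply_moves(steps=[{"wx": 0,"wy": 0,"wz": 0,"tx": -1,"ty": 0,"tz": 0,"hand": 0},{"wx": 0,"wy": 0,"wz": 0,"tx": -0.3,"ty": 0,"tz": 3,"hand": 0},{"wx": 0,"wy": 0,"wz": 0,"tx": 0,"ty": 0,"tz": 4,"hand": 0},{"wx": 0,"wy": 0,"wz": 0,"tx": -3,"ty": 0,"tz": 4,"hand": 0},{"wx": 0,"wy": 0,"wz": 0,"tx": -4,"ty": -2,"tz": 2,"hand": 0},{"wx": 0,"wy": 0,"wz": 0,"tx": -4,"ty": -2,"tz": 0,"hand": 0},{"wx": 0,"wy": 0,"wz": 0,"tx": -4,"ty": -2,"tz": 0,"hand": 0},{"wx": 0,"wy": 0,"wz": 0,"tx": 0,"ty": 0,"tz": 0,"hand": 0}])

```text
t: 21.7
ee_pos: [0.4065, 0.1072, 0.2026]
eef_rot: [[-0.066, 0.998, -0.003], [0.998, 0.066, -0.001], [-0.001, -0.003, -1.0]]
wrist_force: [0.2, 0.2, -0.6]
grip_width: 0.004
gripper_force: 0.0
```

Run:
```python
from h import *
posts(); f=grab('top'); save(f,'t9.png')
a=cv2.imread('pics/t9.png')[120:225,170:330]
cv2.imwrite('pics/t9c.png',cv2.resize(a,(800,525),interpolation=cv2.INTER_CUBIC))
```

```text
side [222, 181, 6, 11, 62] top [ 0.606  -0.0046]
side [202, 218, 8, 14, 100] top [0.595  0.1752]
top R [251, 154, 6, 7, 31] [ 0.6085 -0.013 ] to go mm -1.2
top L [198, 158, 7, 7, 34] [0.595  0.1685] to go mm 0.0
21.8 [0.4119 0.1084 0.2035] [1.  0.7 0.9]
```

View pics/t9c.png

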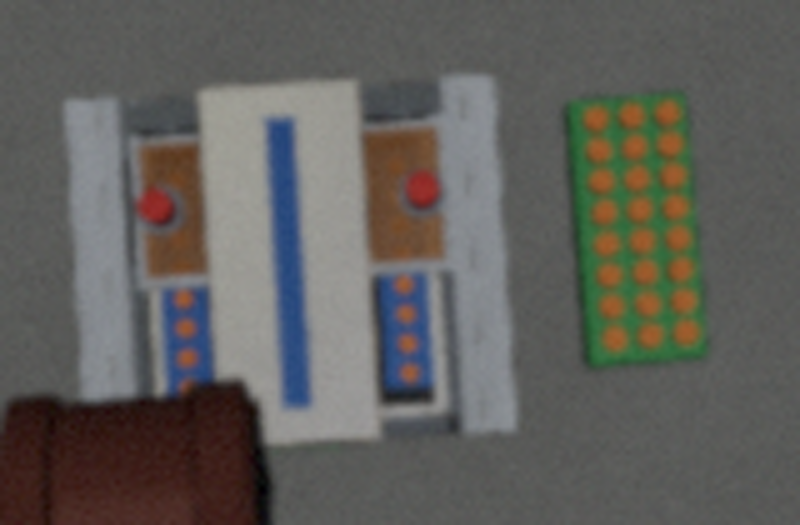

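The picture shows the cover square against the far wall, with its far edge at rows 130–140 of the crop. The rack is undisturbed and the arm is clear.

```bash
python3 -c "from cell import arm;print(arm.sign_off())"
```

```text
the job is handed in; nothing more can be done
None
```

The cover is fully shut and square against the far stop at both ends; the highest push I read was about 13 N. The arm is clear of everything, and the job was handed in at about 22 s.

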